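Index the reagent turret to the red-capped bottle

TASK

Turn the reagent turret one position by the black grip bar at its middle, whichever way brings the red-capped bottle to the yellow pointer, so that it clicks into its detent there. Leave the red and blue bottles standing upright in their wells, and let go.

Things in the scene. Friction and masses are not known exactly. Their poses are not given: they have to be found in the camera images.
- stand: fixed white round foot of the turret, 160 mm across; origin on the turning axis at worktop level, z up. A yellow pointer on its -x side (98 mm from the axis, 66 mm high) points inward at the station 62 mm from the axis. The grey table on it is 170 mm across, its top 50 mm up, with six wire wells 24 mm high, 60 degrees apart, 62 mm from the axis
- turntable (a joint): angle of the table on the stand, rad, positive anticlockwise from above, 0 at the start. Black grip bar on the axis, 125 to 163 mm above the worktop, 56 mm long, 13 thick, along the stand's x axis at 0; turns with the table. A detent draws the table to each multiple of 60 degrees; leaving one takes up to 0.15 N m, none halfway, from where it is drawn on to the next
- red_bottle: white dropper bottle with red cap, 27 mm across, 63 mm high (top 113 mm above the worktop), loose in a well next to the pointer's station, on either side of it; origin at the centre of its underside, z up. At the pointer at first is a white-capped bottle with a green band, opposite it an amber one, both clipped in
- blue_bottle: the same bottle with a blue cap, loose in the well on the other side of the pointer's station; origin at the centre of its underside, z up

How it is judged:
On the way:
1. the table has been turned out of its detent, past halfway to a neighbouring one ((value of joint turntable above 0.6 rad or value of joint turntable below -0.6 rad)), for 0.1 s.
At the end, for the whole second after the job is handed in: The table rests in the detent one position (60 degrees, within about 7.5) from its start, the red-capped bottle stands at the pointer (within 15 mm in each direction of the station's centre), and the red and blue bottles stand upright (within 0.2 rad) on the table in their wells ((value of joint turntable between 0.91 and 1.18 rad or value of joint turntable between -1.18 and -0.91 rad) and velocity of joint turntable between -0.1 and 0.1 rad/s and x of red_bottle in the frame of stand between -0.077 and -0.047 m and y of red_bottle in the frame of stand between -0.015 and 0.015 m and height (world z) of red_bottle between 0.045 and 0.058 m and height (world z) of blue_bottle between 0.045 and 0.058 m and angle between each of red_bottle, blue_bottle's own z axis and vertical below 0.2 rad); the robot touches nothing.
It fails at once if the red or the blue bottle is lifted out of its well or tipped over (height (world z) of any of red_bottle, blue_bottle above 0.068 m or angle between any of red_bottle, blue_bottle's own z axis and vertical above 0.5 rad).
It also fails if it takes over 32 s, if anything falls off the work surface, if the arm or the gripper's body presses on something with over 40 N, if the wrist force passes 120 N, or if a joint passes its speed limit or range.

ROBOT

A 6-joint arm with a two-finger parallel gripper is mounted at the origin on a cart in front of the work surface, level with it; the furniture and walls round the work are solid. World frame = base frame: x ahead of the robot, y to its left, z up, the work surface at z = 0. Lengths are in m, angles in rad, forces in N, time in s.
With the tool pointing down it reaches from about 0.275 to 0.825 m from the base axis. Payload 4.9 kg.
Tool frame: the origin (TCP) lies at the very end of the fingers, on their centre line; the grasp point (between the pads) lies 19 mm behind it; z points along the fingers, y is the line along which they close (so a half turn about z gives the same grasp; the last joint's range is limited). The gripper opens to 85 mm and grips with 20 to 120 N. Pads are 22 mm wide; open, the fingers measure 114 mm over their backs; the gripper's body (76 mm by 85 mm) begins 54 mm behind the grasp point. The pads swing forward as they close: fully open they stand 13 mm farther back than shut.
Start: joints at [1.042, 0.326, -0.193, 1.052, 0, 1.437], TCP at [0.212, 0.508, 0.231] pointing down, gripper open.
Joint ranges: [-2.65, 2.65], [-0.97, 1.79], [-1.3, 1.35], [-1.93, 2.1], [-1.47, 1.37], [-3.14, 3.14]. Speed limits (rad/s): [2.57, 2.57, 3.14, 3.14, 3.14, 3.14].

INTERFACE

Orientations are given as a unit quaternion [x, y, z, w].
In Python, from station import r, read_camera, sign_off gives the robot as it stands.
- The arm moves only by the tool play_rows, never from a script. Its argument "increments" is text: rows parted by semicolons, each of 5 numbers parted by spaces: the opening, from -1 (shut) to 1 (fully open), then the shift along the tool's x, y, z in mm, then the turn about the tool's z in rad. In form: fingers dx dy dz twist; .... A call has exactly 10 rows; each row is the pose to reach, as a shift and turn from the pose commanded when the call began, along the tool's axes at that moment; what a row does not reach only later rows make up. A row lasts 1/8 s, in which the tool goes at most 62.5 mm and 10.7 degrees, less where a joint would pass 70% of its speed; a pose out of reach is approached as far as the arm can. A call with a gripper value outside its range is refused whole. The fingers move at their own pace and stop on an object; the grip force is fixed at half the most. Time passes only in rows, so rows that repeat a pose let the fingers close, or fill a call up. It gives the time, the measured TCP pose, the force, the opening and the grip force at its end, in the units of the state.
- r.state(): the state, without advancing time (a new reading comes with each control period).
- read_camera(name): name is "side" or "top"; returns a dict with "img" (400x640x3 uint8, blue, green, red), "camera_matrix" (3x3 intrinsics, pixels), "xyz" and "orientation" of the camera in the world. Camera axes: x right, y up, looking along -z (the intrinsics and any distortion apply to the point x, -y, -z); pixel columns grow to the right and rows downward; lengths in m; the calibration is good to about 2 mm. A picture is of the moment at which its call begins. There is no depth.
- sign_off(): hands the job in; it is judged then, once.
The state is a dict: "t": time; "joint_positions": joint angles; "dq": joint speeds; "effort": joint torques, N m; "ee_pos": TCP position; "orientation": TCP orientation; "contact_force": force on the tool from outside, world axes, zero at the start; "moment": the same for the moment, N m; "gripper_width": finger opening in m; "gripper_force": force on a finger pad.
Only numpy, scipy, OpenCV 4.12 (cv2) and the standard library are available. Lean on these libraries where they do the work, as an engineer would, in place of code of your own. Each camera call takes 0.05 s, during which the arm holds its last target. There are 200 camera calls.

## Working session

There is one attempt and no reset: what is moved stays moved. The work goes in short steps, Python scripts to look and compute and a tool call to move; the robot and the scene stay as the last step left them, time stands still between calls to the robot, and variables do not carry over. Pictures are saved under pics/ and viewed, at most 10 in all, crops included, and the job is handed in when it is done.

Besides the shell and the picture viewer there is one more tool, called after ">>>" as name(argument=value, ...), one argument or row to a line, values as JSON. play_rows: Moves the arm, as the interface text tells. Its arguments: {"type":"object","properties":{"increments":{"type":"string"}},"required":["increments"]}

```bash
mkdir -p pics; cat > h.py <<'E'
import numpy as np,cv2
from station import r,read_camera,sign_off
from scipy.spatial.transform import Rotation as R
def ray(c,u,v):
    K=np.array(c["camera_matrix"]);d=np.linalg.inv(K)@[u,v,1.];d=np.array([d[0],-d[1],-d[2]])
    return np.array(c["xyz"]),R.from_quat(c["orientation"]).apply(d)
def onz(c,u,v,z):
    o,d=ray(c,u,v);return o+d*(z-o[2])/d[2]
def proj(c,p):
    q=R.from_quat(c["orientation"]).inv().apply(np.array(p)-c["xyz"]);K=np.array(c["camera_matrix"])
    w=K@[q[0],-q[1],-q[2]];return w[:2]/w[2]
E
python3 - <<'E'
from h import *
for n in("top","side"):
    c=read_camera(n);cv2.imwrite(f"pics/{n}0.png",c["img"]);print(n,c["camera_matrix"],c["xyz"],c["orientation"],[k for k in c])
s=r.state();print(s)
E
```

```text
top [[495.79367271   0.         319.8733077 ]
 [  0.         495.79367271 202.32066481]
 [  0.           0.           1.        ]] [0.35861419 0.36715812 0.89444782] [-0.04321669  0.04221316  0.71381212 -0.69772676] ['img', 'camera_matrix', 'xyz', 'orientation']
side [[478.19458031   0.         330.81343864]
 [  0.         478.19458031 205.18203251]
 [  0.           0.           1.        ]] [0.47235048 1.13152791 0.38470357] [-0.01321884  0.55346178  0.83276683 -0.00217323] ['img', 'camera_matrix', 'xyz', 'orientation']
{'t': 0.1, 'joint_positions': array([ 1.04179984e+00,  3.26836134e-01, -1.93461743e-01,  1.05199141e+00,
       -6.07786861e-06,  1.43661427e+00]), 'dq': array([ 0.0002831 , -0.00133899, -0.00017893,  0.00198512,  0.00022359,
        0.00107673]), 'effort': array([ 5.71389319e-04, -4.44239008e+01,  2.63039070e+01,  7.85910292e-03,
       -2.28998015e-04,  1.18802743e-05]), 'ee_pos': array([0.21127629, 0.50725685, 0.23060685]), 'orientation': array([ 1.96127507e-01,  9.80578117e-01, -7.06804849e-04, -2.40140003e-04]), 'contact_force': array([ 0.89205884, -0.29552109,  0.71204886]), 'moment': array([0.0174083 , 0.06085412, 0.02529428]), 'gripper_force': 0.0, 'gripper_width': 0.08572012446956151}
```

View pics/top0.png

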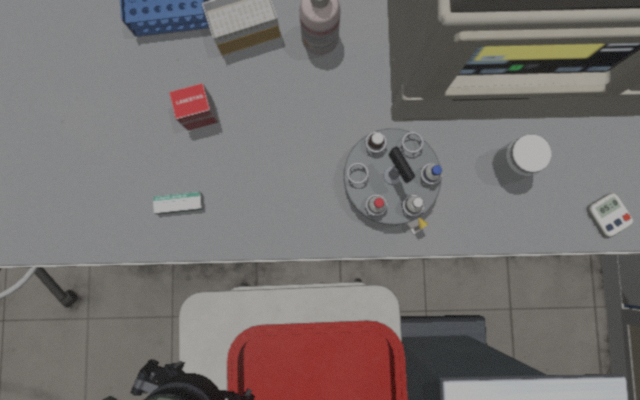

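View pics/side0.png

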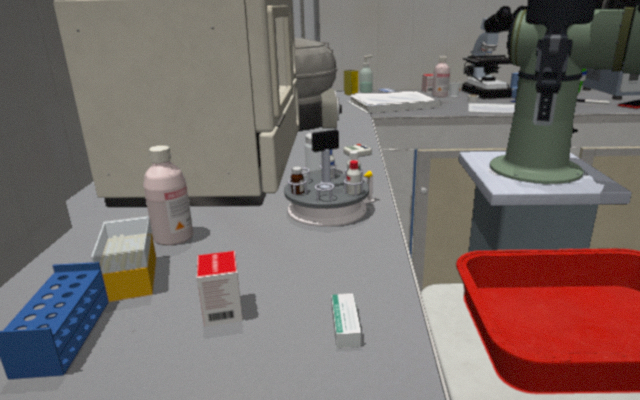

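The top view shows the turret at about (393,176), with the black bar from (393,150) to (410,180), the pointer at (420,225), red at (378,203) and blue at (436,171). Red has to turn anticlockwise to reach the pointer. The side view shows the bar at (325,140).

```bash
cat >> h.py <<'E'
def blob(c,m,box):
    k=np.zeros(m.shape,np.uint8);x0,y0,x1,y1=box;k[y0:y1,x0:x1]=m[y0:y1,x0:x1]
    n,l,s,ce=cv2.connectedComponentsWithStats(k);i=1+np.argmax(s[1:,4]);ys,xs=np.where(l==i)
    return s[i],ce[i],np.c_[xs,ys].astype(np.float32)
def masks(c):
    h,s,v=cv2.split(cv2.cvtColor(c["img"],cv2.COLOR_BGR2HSV))
    return dict(red=((h<8)|(h>172))&(s>130)&(v>80),blue=(h>105)&(h<130)&(s>130)&(v>60),yel=(h>15)&(h<32)&(s>120)&(v>100),blk=v<50)
E
python3 - <<'E'
from h import *
c=read_camera("top");m=masks(c);box=(340,125,445,240)
P={}
for k,z in(("red",.113),("blue",.113),("yel",.066),("blk",.163)):
    s,ce,p=blob(c,m[k],box);P[k]=onz(c,*ce,z);print(k,s,ce,P[k])
    if k=="blk":
        re=cv2.minAreaRect(p);b=cv2.boxPoints(re);w=np.array([onz(c,*q,.163)[:2] for q in b]);print(w,[np.linalg.norm(w[i]-w[i-1]) for i in range(4)])
        e=[w[i]-w[i-1] for i in range(4)];L=max(e,key=np.linalg.norm);print("angle",np.arctan2(L[1],L[0]))
        print("ctr",w.mean(0))
C=P["blk"][:2]
for k in("red","blue","yel"):d=P[k][:2]-C;print(k,np.linalg.norm(d),np.degrees(np.arctan2(d[1],d[0])))
# stand circle: ellipse of table via gray diff
g=cv2.cvtColor(c["img"],cv2.COLOR_BGR2GRAY)
s=read_camera("side");ms=masks(s);st,ce,p=blob(s,ms["blk"],(305,120,345,158));print("side",st,ce)
o1,d1=ray(c,*blob(c,m["blk"],box)[1]);o2,d2=ray(s,*ce)
t=np.linalg.lstsq(np.c_[d1,-d2],o2-o1,rcond=None)[0];print(o1+t[0]*d1,o2+t[1]*d2)
print(R.from_quat(r.state()["orientation"]).as_matrix().round(3))
big=np.hstack([cv2.resize(c["img"][120:245,335:450],None,fx=4,fy=4,interpolation=2)[:500], cv2.resize(s["img"][120:245,270:355],None,fx=4,fy=4)]);cv2.imwrite("pics/z.png",big);print(big.shape)
E
```

```text
red [375 199   8   8  52] [378.5 202.5] [0.45112975 0.27417291 0.113     ]
blue [433 167   7   7  28] [436.32142857 170.35714286] [0.50075613 0.17984997 0.113     ]
yel [420 219   7   9  38] [421.97368421 223.05263158] [0.42039269 0.19713603 0.066     ]
blk [390 150  24  32 192] [400.15104167 166.99479167] [0.49802551 0.24572305 0.163     ]
[[0.51732264 0.26654667]
 [0.52677882 0.25341182]
 [0.48433425 0.22445273]
 [0.47500722 0.23754154]] [np.float64(0.05130197269843649), np.float64(0.016184673289619696), np.float64(0.05138258613272988), np.float64(0.016072036647488935)]
angle -2.5428583763333052
ctr [0.50086073 0.24548819]
red 0.05485077377574967 148.75641673962483
blue 0.06592965374636238 -87.62629840566161
yel 0.09158358864999237 -147.9593356795487
side [312 131  26  20 448] [324.82142857 140.29464286]
[0.50139846 0.24278502 0.14530319] [0.50469987 0.24273387 0.14594092]
[[-0.923  0.385 -0.001]
 [ 0.385  0.923 -0.001]
 [ 0.    -0.001 -1.   ]]
(500, 800, 3)
```

View pics/z.png

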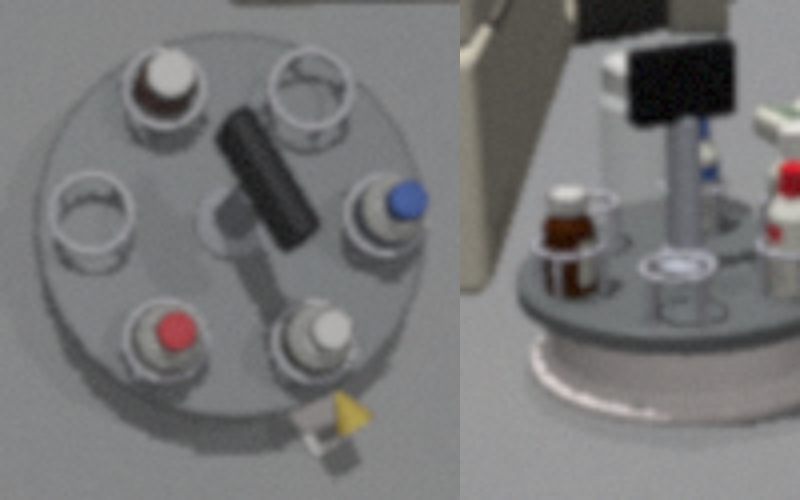

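The zoom confirms the layout. The bar centre triangulates to (0.502, 0.243, 0.145), against 0.144 expected. The bar lies along about 30° and the pointer at 210°. Next I move above the bar and align with it.

>>> play_rows(
  increments="1 -40 -14 0 -0.1; 1 -85 -31 0 -0.22; 1 -130 -47 0 -0.34; 1 -175 -63 0 -0.46; 1 -220 -79 0 -0.58; 1 -265 -95 0 -0.7; 1 -310 -111 0 -0.82; 1 -350 -126 10 -0.92; 1 -370 -133 25 -0.92; 1 -370 -133 36 -0.92",
)

```text
t: 1.45
ee_pos: [0.5021, 0.2419, 0.1939]
orientation: [-0.258, 0.966, 0.0, -0.001]
contact_force: [0.8, -0.5, -0.5]
gripper_width: 0.0854
gripper_force: 0.0
```

```bash
python3 - <<'E'
from h import *
s=r.state();print(s["t"],s["joint_positions"].round(3),s["ee_pos"],s["contact_force"]);M=R.from_quat(s["orientation"]).as_matrix();print(M.round(3),np.degrees(np.arctan2(M[1,1],M[0,1])))
c=read_camera("top");d=read_camera("side");cv2.imwrite("pics/a.png",np.hstack([cv2.resize(c["img"][100:250,320:470],None,fx=2.6,fy=2.6),cv2.resize(d["img"][50:200,250:400],None,fx=2.6,fy=2.6)]))
E
```

```text
1.45 [ 0.316  0.368 -0.231  0.973  0.    -0.206] [0.50206849 0.24185024 0.19387364] [ 0.8277342  -0.53403957 -0.48200592]
[[-0.867 -0.499 -0.001]
 [-0.499  0.867 -0.   ]
 [ 0.001  0.001 -1.   ]] 119.91398399180353
```

View pics/a.png

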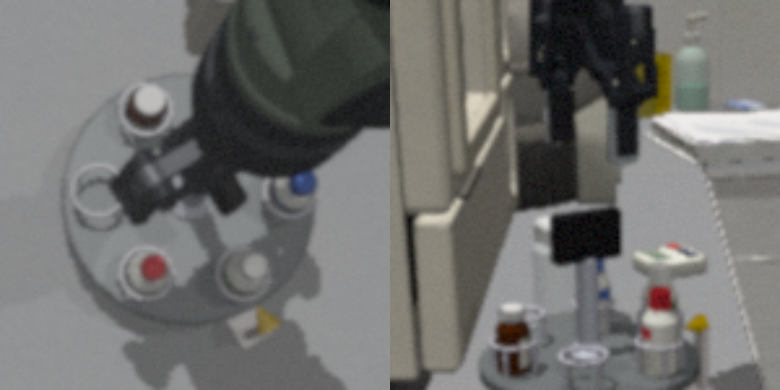

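The fingers straddle the bar: in the side view the finger midpoint is at about column 593 and the bar at 586. Descend, then close.

>>> play_rows(
  increments="1 0 0 15 0; 1 0 0 35 0; 1 0 0 55 0; 1 0 0 66 0; 1 0 0 66 0; 0.2 0 0 66 0; -0.3 0 0 66 0; -0.6 0 0 66 0; -1 0 0 66 0; -1 0 0 66 0",
)

```text
t: 2.8
ee_pos: [0.5041, 0.2397, 0.13]
orientation: [-0.258, 0.966, -0.003, 0.001]
contact_force: [5.2, -9.7, 1.3]
gripper_width: 0.0121
gripper_force: 59.1
```

>>> play_rows(
  increments="-1 0 0 0 0; -1 0 0 0 0; -1 0 0 0 0; -1 0 0 0 0; -1 0 0 0 0; -1 0 0 0 0; -1 0 0 0 0; -1 0 0 0 0; -1 0 0 0 0; -1 0 0 0 0",
)

```text
t: 4.05
ee_pos: [0.5041, 0.2397, 0.13]
orientation: [-0.258, 0.966, -0.003, 0.001]
contact_force: [4.2, -10.5, 2.2]
gripper_width: 0.0121
gripper_force: 59.1
```

```bash
python3 - <<'E'
from h import *
s=r.state();print(s["joint_positions"].round(3),s["moment"]);M=R.from_quat(s["orientation"]).as_matrix();print(np.degrees(np.arctan2(M[1,1],M[0,1])))
E
```

```text
[ 0.315  0.427 -0.319  0.823 -0.007 -0.207] [-1.40108304 -0.56027824 -0.06232113]
119.93602118389782
```

>>> play_rows(
  increments="-1 0 -3 0 0; -1 0 -4 0 -0.04; -1 0 -4 0 -0.1; -1 0 -4 0 -0.16; -1 0 -4 0 -0.22; -1 0 -4 0 -0.28; -1 0 -4 0 -0.34; -1 0 -4 0 -0.4; -1 0 -4 0 -0.46; -1 0 -4 0 -0.5",
)

```text
t: 5.3
ee_pos: [0.5046, 0.2392, 0.1299]
orientation: [-0.491, 0.871, -0.0, 0.001]
contact_force: [-0.2, 0.0, 3.1]
gripper_width: 0.0121
gripper_force: 59.7
```

Forces are near zero, so I continue to 60°.

>>> play_rows(
  increments="-1 0 0 0 -0.06; -1 0 0 0 -0.12; -1 0 0 0 -0.18; -1 0 0 0 -0.24; -1 0 0 0 -0.3; -1 0 0 0 -0.36; -1 0 0 0 -0.42; -1 0 0 0 -0.48; -1 0 0 0 -0.53; -1 0 0 0 -0.55",
)

```text
t: 6.55
ee_pos: [0.5054, 0.239, 0.13]
orientation: [0.709, -0.706, 0.001, -0.001]
contact_force: [3.8, -3.4, 1.6]
gripper_width: 0.0125
gripper_force: 59.5
```

```bash
python3 - <<'E'
from h import *
s=r.state();print(s["joint_positions"].round(3),s["moment"],s["contact_force"]);M=R.from_quat(s["orientation"]).as_matrix();print(np.degrees(np.arctan2(M[1,1],M[0,1])))
c=read_camera("top");d=read_camera("side");cv2.imwrite("pics/b.png",np.hstack([cv2.resize(c["img"][100:250,320:470],None,fx=2.6,fy=2.6),cv2.resize(d["img"][100:250,250:400],None,fx=2.6,fy=2.6)]))
E
```

```text
[ 3.100e-01  4.280e-01 -3.180e-01  8.220e-01 -1.000e-03 -1.265e+00] [-0.37320626 -0.59702549  0.01799538] [ 3.82203462 -3.38953116  1.60983868]
-179.74484259490643
```

View pics/b.png

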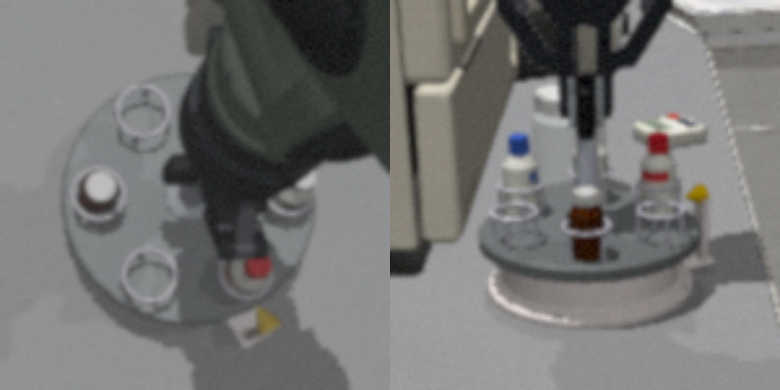

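The red bottle is at the pointer, next to the yellow tip at (265,322). Both loose bottles are upright and the moment about z is near zero. Release and rise.

>>> play_rows(
  increments="-0.7 0 0 0 0; -0.4 0 0 0 0; 0 0 0 0 0; 0.5 0 0 0 0; 1 0 0 0 0; 1 0 0 0 0; 1 0 0 -15 0; 1 0 0 -35 0; 1 0 0 -60 0; 1 0 0 -80 0",
)

```text
t: 7.9
ee_pos: [0.5044, 0.2393, 0.2115]
orientation: [0.709, -0.706, 0.0, -0.001]
contact_force: [1.1, -0.6, -0.3]
gripper_width: 0.0852
gripper_force: 0.0
```

>>> play_rows(
  increments="1 20 0 -20 0; 1 50 0 -30 0; 1 90 0 -30 0; 1 130 0 -30 0; 1 170 0 -30 0; 1 200 0 -30 0; 1 200 0 -30 0; 1 200 0 -30 0; 1 200 0 -30 0; 1 200 0 -30 0",
)

```text
t: 9.15
ee_pos: [0.5048, 0.04, 0.2393]
orientation: [0.709, -0.705, -0.0, -0.0]
contact_force: [0.2, 1.3, 0.0]
gripper_width: 0.0855
gripper_force: 0.0
```

```bash
python3 - <<'E'
from h import *
s=r.state();print(s["t"],s["ee_pos"],s["contact_force"])
c=read_camera("top");m=masks(c);C=np.array([.5045,.2395])
for k,z in(("red",.113),("blue",.113),("yel",.066)):
    st,ce,p=blob(c,m[k],(340,125,445,240));q=onz(c,*ce,z)[:2]-C;print(k,st,q,np.linalg.norm(q),np.degrees(np.arctan2(q[1],q[0])))
d=read_camera("side");cv2.imwrite("pics/e.png",np.hstack([cv2.resize(c["img"][100:250,320:470],None,fx=2.6,fy=2.6),cv2.resize(d["img"][100:250,250:400],None,fx=2.6,fy=2.6)]))
E
```

```text
9.15 [0.50477579 0.03998074 0.23934769] [0.21702614 1.3443607  0.0154357 ]
red [414 199   9   8  57] [-0.05490038 -0.02768557] 0.06148611674706489 -153.2387676150177
blue [414 134   7   7  30] [ 0.05225871 -0.03133376] 0.06093256153164424 -30.946446028438608
yel [419 219   8   9  38] [-0.08401306 -0.04210409] 0.0939731258179883 -153.3817421905091
```

View pics/e.png

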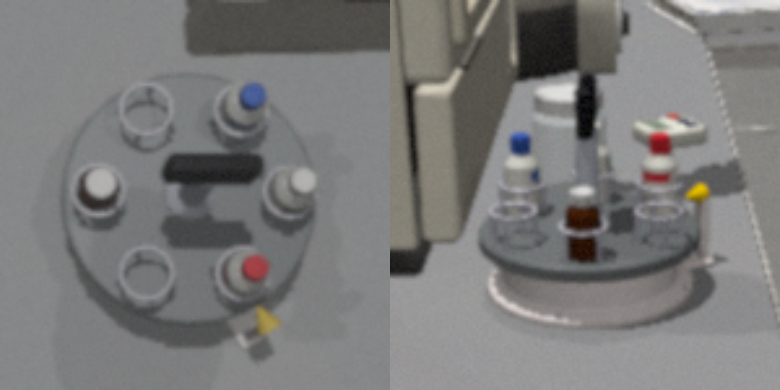

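The red cap (255,268) lines up with the pointer (-153.2° against -153.4°). Both bottles stand upright and the arm is clear.

```bash
python3 -c "
from station import sign_off
print(sign_off())"
```

```text
the job is handed in; nothing more can be done
None
```

I turned the turret one position anticlockwise, so the red-capped bottle is now at the yellow pointer. The red and blue bottles are upright in their wells, the gripper has let go, and I handed the job in about 9 s into the 32 s allowed; no verdict came back.

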